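# Tuck the flashing under the lapped blade and hold it down

## Robot

A 6-joint arm with a two-finger parallel gripper is mounted at the origin on the work surface. World frame = base frame: x ahead of the robot, y to its left, z up, the work surface at z = 0. Lengths are in m, angles in rad, forces in N, time in s.
With the tool pointing down it reaches from about 0.25 to 0.775 m from the base axis. Payload 4 kg.
Tool frame: the origin (TCP) lies midway between the tips of the shut fingers; the grasp point (between the pads) lies 19 mm behind it (robot.tcp_to_grasp is the z of the grasp point in the tool frame, in m); z points along the fingers, y is the line along which they close (so a half turn about z gives the same grasp; the last joint's range is limited). The gripper opens to 94 mm and grips with 3 to 60 N. Pads are 16 mm wide; open, the fingers measure 119 mm over their backs; the gripper's body (75 mm by 177 mm) begins 78 mm behind the grasp point.
Start: joints at [1.149, 0.087, 1.371, -0, 1.684, -0.103], TCP at [0.172, 0.522, 0.206] pointing down, gripper open.
Joint ranges: [-3.1, 3.1], [-0.76, 2.03], [0.27, 2.55], [-1.08, 4.22], [0.17, 2.65], [-2.57, 2.57]. Speed limits (rad/s): [2.79, 2.79, 3.14, 3.14, 3.14, 3.14].

## Interface

Orientations are given as [roll, pitch, yaw] about the fixed x, y, z axes, in that order (R = Rz(yaw) Ry(pitch) Rx(roll)).
In Python, from bench import robot gives the robot as it stands. The module is installed in compiled form; this text tells all that it offers.
- The arm moves only by the tool move_arm, never from a script. Its argument "motion" is one flat list of numbers, 7 for each row, row after row: the turn, a rotation vector about the tool's x, y, z in units of 45 degrees (1.0 is 45 degrees), then the shift along the tool's x, y, z in units of 100 mm (1.0 is 100 mm), then the opening, from 0 (shut) to 1 (fully open). A call has 1 to 12 rows; each row shifts and turns the commanded pose from where the row before left it, along the tool's axes as they then stand; what a row does not reach is not made up. A row lasts 1/12 s, in which the tool goes at most 41.7 mm and 7.16 degrees, less where a joint would pass 70% of its speed; a pose out of reach is approached as far as the arm can. A call with a number of a shift or a turn outside -1 to 1 is refused whole. A call with a gripper value outside its range is refused whole. The fingers move at their own pace and stop on an object; the grip force is fixed at half the most. Time passes only in rows, so rows that do not move let the fingers close. It gives the time, the measured TCP pose, the force, the opening and the grip force at its end, in the units of the state.
- robot.get_obs(): the state, without advancing time (a new reading comes with each control period).
- robot.snapshot(name): name is "scene" or "side" or "wrist"; returns the picture (384x512x3 uint8, red, green, blue); there is no depth.
- robot.get_calibration(name): a dict with "fx", "fy", "cx", "cy" (pixels), "k1" (the pictures are not rectified: a ray, as slopes to the right and down, at radius r is drawn at 1 + k1 r^2 times it, then the intrinsics apply), "R" (3x3) and "t" (3): a world point X has camera coordinates R X + t. Camera axes: x right, y down, z forward; pixel columns grow to the right and rows downward; lengths in m; the calibration is good to about 2 mm. A picture is of the moment at which its call begins: read the wrist's pose just before it. get_calibration takes no time and is no camera call; for the wrist camera it gives the pose at the moment of the call.
- robot.close_job(): hands the job in; it is judged then, once.
The state is a dict: "time": time; "joint_positions": joint angles; "qvel": joint speeds; "joint_torque": joint torques, N m; "tool_pos": TCP position; "ee_rot": TCP orientation; "wrist_force": force on the tool from outside, world axes, zero at the start; "wrist_torque": the same for the moment, N m; "width": finger opening in m; "finger_force": force on a finger pad.
Only numpy, scipy, OpenCV 4.12 (cv2) and the standard library are available. Lean on these libraries where they do the work, as an engineer would, in place of code of your own. Each camera call takes 0.05 s, during which the arm holds its last target. There are 200 camera calls.

## Task

Pick up the metal flashing strip (its standing seam is the grip) and lay it flat on the white deck of the vent frame, in front of the lapped blade, with its wide flange pointing at the blade and its edge parallel to the blade's free edge. Then slide it along the deck so that its whole edge is tucked about 30 mm under the blade, without lifting the blade and without knocking the wood block, the hammer or the rivet tin about. Finish while the fingers are still holding the strip there, pressed firmly flat on the deck with 10 N or so: do not let go at the end.

Things in the scene. Friction and masses are not known exactly. Their poses are not given: they have to be found in the camera images.
- strip: Loose stiff bare-steel flashing strip, about 0.2 kg. Flat flange 80 (x) by 140 (y) mm, 4 thick; standing seam (upright rib) 10 wide (x), 140 long (y), top 45 above the underside. Origin: underside, below the seam's middle. x points to the edge to be tucked, 60 mm away; the flange also reaches 20 mm to -x. z up. Starts flat on the bench, x within 0.6 rad of the robot's x. Pinch the seam across x.
- corner_l (a point): End of the strip's tucking edge, on the underside: strip frame (60, +70, 0) mm.
- corner_r (a point): Other end of the tucking edge, on the underside: strip frame (60, -70, 0) mm.
- frame: White vent frame, fixed, heavy. Origin on the bench; x away from the robot (within 0.3 rad), z up. Flat deck, top 30 mm above the bench, x -100 to 90 mm, y -115 to 115. A dark steel lapped blade lies over the deck's far part: free edge at x = 30, y -105 to 105, hinged at x = 90. Behind it, x 90 to 175, a raised white end with slanting louvres, up to 65 mm above the bench, closes the gap.
- mouth (a point): Fixed point on the deck's top below the middle of the blade's free edge; frame axes: x leads in under the blade, y along its edge. Gap under the blade 8 mm (strip flange 4 mm), 60 mm deep; the blade is 3 mm thick, its last 10 mm kicked up as lead-in (tip up to 15 mm above the deck). The strip's edge is to end 20 to 45 mm past this point in x.
- lap (a joint): Angle of the lapped blade about its hinge, rad: 0 = closed (level, at rest), grows as its free edge is lifted (0.06 rad = 3.6 mm at the edge). Light spring: about 2 N at the edge lifts it.
- block: Bystander: wood block 70 x 40 x 30 mm. Origin: middle of the underside. Leave alone.
- hammer: Bystander: hammer about 300 mm long lying on the bench. Leave alone.
- tin: Bystander: open steel tin of rivets, 85 x 85 x 55 mm. Origin: middle of the underside. Leave alone.
- deck: The flat deck itself, part of the frame: same origin and axes as the frame, top surface 30 mm above the origin.
Things that resemble listed ones, but are neither listed nor needed, are in the scene too. Leave any blue or red look-alike of the strip alone.

How it is judged:
By the outcome, as a careful person would: the job done as asked, in the order asked, and still so for the second after the job is handed in, while the arm keeps its last pose, push and grip.
It also fails if it takes over 45 s, if anything falls off the work surface, if the arm or the gripper's body presses on something with over 40 N, if the wrist force passes 120 N, or if a joint passes its speed limit or range.

## Working session

There is one attempt and no reset: what is moved stays moved. The work goes in short steps, Python scripts to look and compute and a tool call to move; the robot and the scene stay as the last step left them, time stands still between calls to the robot, and variables do not carry over. Pictures are saved under pics/ and viewed, at most 10 in all, crops included, and the job is handed in when it is done.

Besides the shell and the picture viewer there is one more tool, called after "Emit:" as name(argument=value, ...), one argument or row to a line, values as JSON. move_arm: Moves the arm, as the interface text tells. Shifts and turns lie within -1 to 1; 1 stands for 100 mm of shift or 45 degrees of turn. Its arguments: {"type":"object","properties":{"motion":{"type":"array","items":{"type":"number"}}},"required":["motion"]}

```bash
mkdir -p pics
cat > h.py <<'E'
import numpy as np, cv2
from bench import robot
from scipy.spatial.transform import Rotation as Ro
def snap(n,f):
    c=robot.get_calibration(n); im=robot.snapshot(n); cv2.imwrite(f'pics/{f}.png',im[:,:,::-1])
    np.savez(f'pics/{f}.npz',**{k:np.array(v) for k,v in c.items()}); return im,c
def load(f): return dict(np.load(f'pics/{f}.npz'))
def ray(c,uv):
    d=np.array([(uv[0]-c['cx'])/c['fx'],(uv[1]-c['cy'])/c['fy']]); s=d.copy()
    for _ in range(20): s=d/(1+c['k1']*(s@s))
    R=np.array(c['R']);t=np.array(c['t']); v=R.T@np.array([*s,1]); return -R.T@t, v/np.linalg.norm(v)
def onz(c,uv,z):
    o,v=ray(c,uv); return o+v*(z-o[2])/v[2]
def tri(obs):
    A=np.zeros((3,3));b=np.zeros(3);L=[]
    for c,uv in obs:
        o,v=ray(c,uv);P=np.eye(3)-np.outer(v,v);A+=P;b+=P@o;L.append((o,P))
    x=np.linalg.solve(A,b); return x,[np.linalg.norm(P@(x-o)) for o,P in L]
def proj(c,X):
    p=np.array(c['R'])@X+np.array(c['t']); s=p[:2]/p[2]; s=s*(1+c['k1']*(s@s)); return np.array([c['fx']*s[0]+c['cx'],c['fy']*s[1]+c['cy']])
E
python3 - <<'E'
from h import *
a,_=snap('scene','s0');b,_=snap('side','d0');w,_=snap('wrist','w0')
cv2.imwrite('pics/ab.png',np.vstack([np.hstack([a,b])[:,:,::-1]])[:, :])
for n in('scene','side','wrist'):
    c=robot.get_calibration(n);R=np.array(c['R']);print(n,-R.T@c['t'],R[2],c['fx'])
o=robot.get_obs();print(o['time'],o['tool_pos'],o['ee_rot'],o['width'],robot.tcp_to_grasp)
E
```

```text
scene [ 1.08054116 -0.8574533   0.88233527] [-0.39229445  0.6641414  -0.63641281] 375.93550344166937
side [0.50150238 1.40421236 0.91789202] [ 0.04058526 -0.85547612 -0.5162494 ] 479.1124841012488
wrist [0.09125964 0.54836038 0.38388624] [ 0.27440617 -0.09238054 -0.95716618] 314.65244984776785
0.15 [0.17223145 0.52190821 0.20458786] [-3.13995278e+00 -1.16766620e-04  2.82280314e+00] 0.09404758297155973 -0.0188
```

View pics/s0.png

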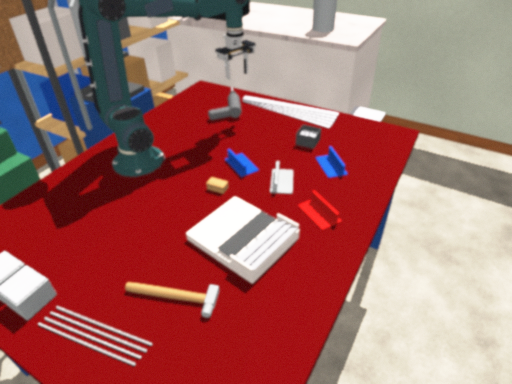

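View pics/d0.png

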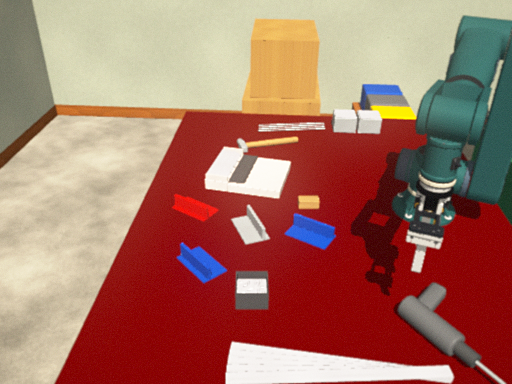

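Scene picture: the candidates are bare grey at (282,178), blue at (240,163), blue at (332,162) and red at (320,210). I choose the grey one, which is at (251,224) in the side view. The frame is at (243,237), the block at (217,185), the tin at (308,138) and the hammer at (175,293).

Run:
```python
from h import *
a=load('s0');b=load('d0')
for n,p,q,z in [('strip',(282,180),(251,224),.01),('frameC',(243,237),(245,173),.03),('block',(217,185),(309,202),.015),('tin',(308,138),(252,290),.03),('blueA',(242,165),(310,232),.01),('red',(320,210),(195,208),.01)]:
    print(n,onz(a,p,z).round(3),onz(b,q,z).round(3))
A=cv2.imread('pics/s0.png')[135:285,170:350];B=cv2.imread('pics/d0.png')[140:260,190:340]
cv2.imwrite('pics/c1.png',np.vstack([cv2.resize(A,(480,400),interpolation=2)]))
c=np.hstack([cv2.resize(A,(400,333),interpolation=2),cv2.resize(B,(400,320),interpolation=2)[:320].copy() if 0 else cv2.resize(B,(400,333),interpolation=2)])
cv2.imwrite('pics/c1.png',c)
# wrist cam in tool frame
o=robot.get_obs();w=load('w0');T=Ro.from_euler('xyz',o['ee_rot']).as_matrix()
print('tool axes',T.round(2),'cam in tool',T.T@(-w['R'].T@w['t']-o['tool_pos']),'fwd',T.T@w['R'][2], 'right',T.T@w['R'][0])
```

```text
strip [0.594 0.154 0.01 ] [0.583 0.149 0.01 ]
frameC [ 0.628 -0.184  0.03 ] [ 0.626 -0.146  0.03 ]
block [0.398 0.007 0.015] [0.392 0.012 0.015]
tin [0.572 0.445 0.03 ] [0.558 0.471 0.03 ]
blueA [0.41  0.166 0.01 ] [0.394 0.178 0.01 ]
red [0.784 0.065 0.01 ] [0.778 0.071 0.01 ]
tool axes [[-0.95  0.31 -0.  ]
 [ 0.31  0.95 -0.  ]
 [ 0.   -0.   -1.  ]] cam in tool [ 0.08520567 -0.00057576 -0.179141  ] fwd [-2.89619480e-01 -4.26697334e-04  9.57141774e-01] right [7.22891226e-04 9.99999518e-01 6.64541583e-04]
```

View pics/c1.png

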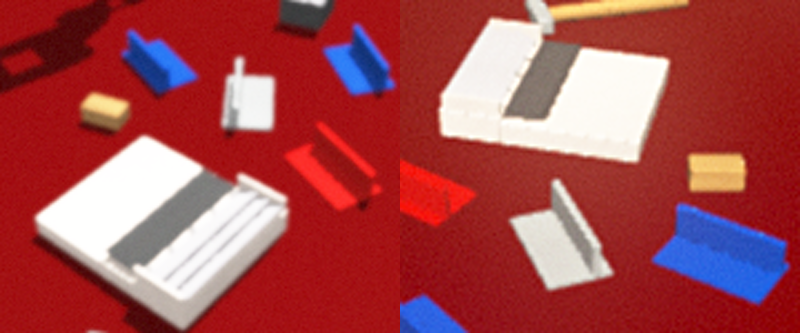

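The crop confirms the bare grey strip: its seam is on the robot's side and its flange points away. Next I move the wrist camera over it.

Emit:
move_arm(
  motion=[0, 0, 0, -0.36, -0.16, -0.03, 1, 0, 0, 0, -0.36, -0.16, -0.03, 1, 0, 0, 0, -0.36, -0.16, -0.03, 1, 0, 0, 0, -0.36, -0.16, -0.03, 1, 0, 0, 0, -0.36, -0.16, -0.03, 1, 0, 0, 0, -0.36, -0.16, -0.03, 1, 0, 0, 0, -0.36, -0.16, -0.03, 1, 0, 0, 0, -0.36, -0.16, -0.03, 1, 0, 0, 0, -0.36, -0.16, -0.03, 1, 0, 0, 0, -0.36, -0.16, -0.03, 1, 0, 0, 0, -0.36, -0.16, -0.03, 1, 0, 0, 0, -0.36, -0.16, -0.03, 1],
)

```text
time: 1.15
tool_pos: [0.5235, 0.2029, 0.2413]
ee_rot: [-3.142, -0.0, 2.823]
wrist_force: [0.2, 0.6, 0.8]
width: 0.0941
finger_force: 0.0
```

Emit:
move_arm(
  motion=[0, 0, 0, -0.36, -0.16, -0.03, 1, 0, 0, 0, -0.36, -0.16, -0.03, 1, 0, 0, 0.155, 0, 0, 0, 1, 0, 0, 0.155, 0, 0, 0, 1, 0, 0, 0.155, 0, 0, 0, 1, 0, 0, 0.155, 0, 0, 0, 1, 0, 0, 0.155, 0, 0, 0, 1, 0, 0, 0.155, 0, 0, 0, 1, 0, 0, 0.155, 0, 0, 0, 1, 0, 0, 0.155, 0, 0, 0, 1, 0, 0, 0.155, 0, 0, 0, 1, 0, 0, 0.155, 0, 0, 0, 1],
)

```text
time: 2.15
tool_pos: [0.5806, 0.1516, 0.2469]
ee_rot: [-3.141, 0.0, 1.599]
wrist_force: [-0.0, -0.8, 0.4]
width: 0.094
finger_force: 0.0
```

Emit:
move_arm(
  motion=[0, 0, 0, 0, 0, 0, 1, 0, 0, 0, 0, 0, 0, 1, 0, 0, 0, 0, 0, 0, 1],
)

```text
time: 2.4
tool_pos: [0.5807, 0.1516, 0.2472]
ee_rot: [-3.141, -0.0, 1.608]
wrist_force: [-0.5, -0.4, 0.1]
width: 0.094
finger_force: 0.0
```

Run:
```python
from h import *
o=robot.get_obs();print(o['time'],o['tool_pos'],o['ee_rot'],o['joint_positions'],o['qvel'],o['wrist_force'])
snap('wrist','w1')
im=cv2.imread('pics/w1.png');cv2.imwrite('pics/w1b.png',cv2.resize(im,(768,576),interpolation=2))
```

```text
2.4 [0.58069538 0.1516149  0.24719574] [-3.14109828e+00 -1.95292782e-05  1.60800801e+00] [1.60895198e-01 1.96894241e-01 1.16546081e+00 8.21569089e-05
 1.77972579e+00 1.23700533e-01] [ 0.00191233 -0.00163916 -0.00221487 -0.00174956 -0.00146983  0.01083138] [-0.5431179  -0.38722688  0.0900563 ]
```

View pics/w1b.png

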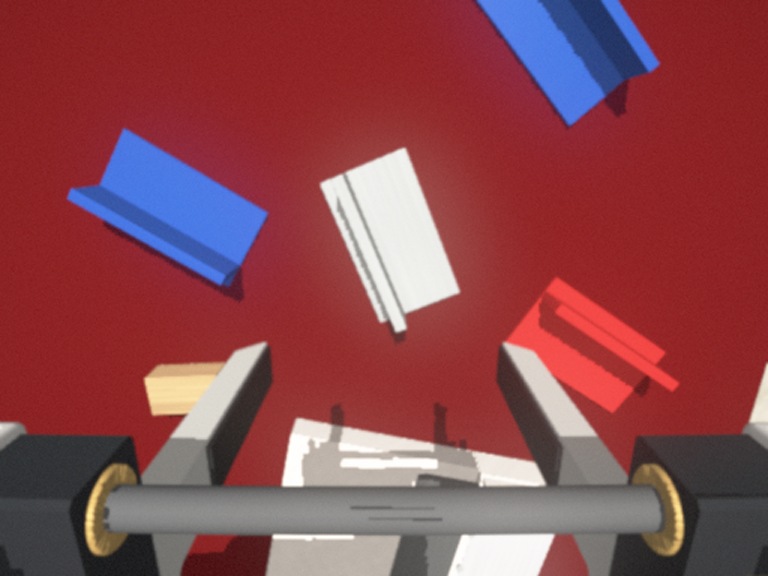

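Wrist view: in 768x576 pixels, the grey strip's flange corners are near (321,183), (405,149), (459,293) and (382,322). The seam top ends near (345,174) and (400,331). Next is a second strip view, then the frame.

Emit:
move_arm(
  motion=[0, 0, 0, -0.3, 0, -0.1, 1, 0, 0, 0, -0.3, 0, -0.1, 1, 0, 0, 0, 0, 0, 0, 1, 0, 0, 0, 0, 0, 0, 1, 0, 0, 0, 0, 0, 0, 1],
)

```text
time: 2.87
tool_pos: [0.5828, 0.092, 0.2672]
ee_rot: [-3.141, -0.001, 1.606]
wrist_force: [-0.2, -0.1, 0.0]
width: 0.0942
finger_force: 0.0
```

Run:
```python
from h import *
o=robot.get_obs();print(o['time'],o['tool_pos'],o['ee_rot'])
snap('wrist','w2')
```

```text
2.8667 [0.58278043 0.09201156 0.2672479 ] [-3.14133264e+00 -8.40773425e-04  1.60601924e+00]
```

Emit:
move_arm(
  motion=[0, 0, 0, -0.38, 0, -0.05, 1, 0, 0, 0, -0.38, 0, -0.05, 1, 0, 0, 0, -0.38, 0, -0.05, 1, 0, 0, 0, -0.38, 0, -0.05, 1, 0, 0, 0, -0.38, 0, 0, 1, 0, 0, 0, -0.38, 0, 0, 1, 0, 0, 0, -0.38, 0, 0, 1, 0, 0, 0, -0.38, 0, 0, 1, 0, 0, 0, -0.38, 0, 0, 1, 0, 0, 0, 0, 0, 0, 1, 0, 0, 0, 0, 0, 0, 1, 0, 0, 0, 0, 0, 0, 1],
)

```text
time: 3.92
tool_pos: [0.595, -0.2489, 0.2867]
ee_rot: [-3.141, -0.002, 1.607]
wrist_force: [0.2, -0.0, -0.5]
width: 0.0938
finger_force: 0.0
```

Run:
```python
from h import *
o=robot.get_obs();print(o['time'],o['tool_pos'],o['ee_rot'])
snap('wrist','w3')
```

```text
3.9167 [ 0.59499496 -0.24892265  0.28665519] [-3.14061097e+00 -1.64690503e-03  1.60678164e+00]
```

Emit:
move_arm(
  motion=[0, 0, 0, -0.38, 0, 0, 1, 0, 0, 0, -0.38, 0, 0, 1, 0, 0, 0, 0, 0, 0, 1, 0, 0, 0, 0, 0, 0, 1, 0, 0, 0, 0, 0, 0, 1],
)

```text
time: 4.38
tool_pos: [0.5979, -0.3242, 0.2877]
ee_rot: [3.141, -0.001, 1.608]
wrist_force: [0.4, -0.2, -1.0]
width: 0.0944
finger_force: 0.0
```

Run:
```python
from h import *
o=robot.get_obs();print(o['time'],o['tool_pos'],o['ee_rot'])
snap('wrist','w4')
A,B,C=[cv2.imread(f'pics/w{i}.png') for i in (2,3,4)]
cv2.imwrite('pics/c3.png',np.vstack([np.hstack([cv2.resize(B,(400,300),interpolation=3),cv2.resize(C,(400,300),interpolation=3)]),np.hstack([cv2.resize(A,(400,300),interpolation=3),np.zeros((300,400,3),np.uint8)])]))
```

```text
4.3833 [ 0.59787439 -0.32421386  0.28767019] [ 3.14124175e+00 -8.84939129e-04  1.60759527e+00]
```

View pics/c3.png

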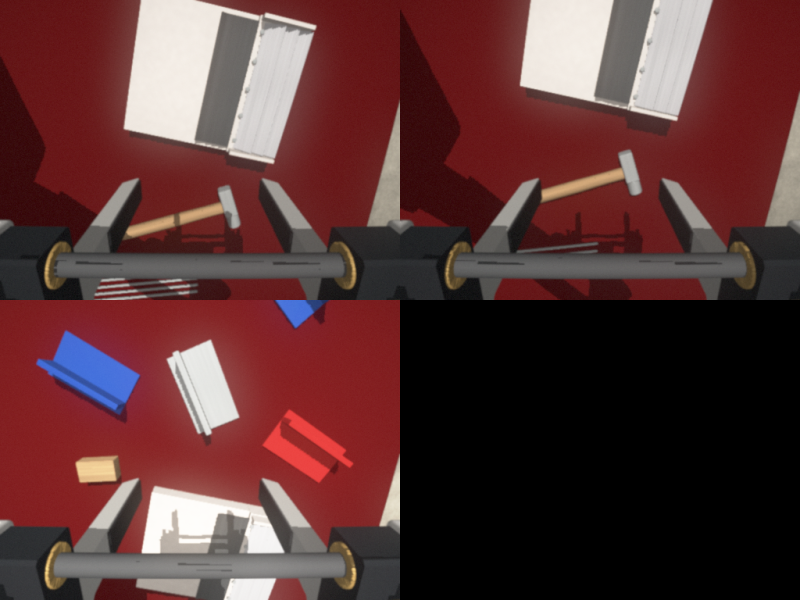

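```bash
cat > m.py <<'E'
from h import *
def sub(f,pts,w=4):
    g=cv2.cvtColor(cv2.imread(f'pics/{f}.png'),cv2.COLOR_BGR2GRAY)
    p=np.float32(pts).reshape(-1,1,2)
    return cv2.cornerSubPix(g,p.copy(),(w,w),(-1,-1),(3,50,.01)).reshape(-1,2)
E
python3 - <<'E'
from m import *
n=['fl-topL(-20,70)','(60,70)','(60,-70)','(-20,-70)']
g1=[(214,122),(270,99.5),(306,195),(255,215)];g2=[(214,70),(270,51),(306,150),(259,170)]
p1=sub('w1',g1);p2=sub('w2',g2);c1=load('w1');c2=load('w2')
print(np.hstack([p1,p2]).round(1))
for k in range(4):
    x,r=tri([(c1,p1[k]),(c2,p2[k])]);print(n[k],x.round(4),np.round(r,4),onz(c1,p1[k],.004).round(4),onz(c2,p2[k],.004).round(4))
h3=[(159,164),(250,180),(284,15)];h4=[(154,109),(250,125)]
q3=sub('w3',h3);q4=sub('w4',h4);c3=load('w3');c4=load('w4')
print(q3,q4)
for k in range(2):
    x,r=tri([(c3,q3[k]),(c4,q4[k])]);print(x.round(4),np.round(r,4))
print('topL from w2',sub('w2',[(195,239)]),onz(c2,sub('w2',[(195,239)])[0],.03))
for k in range(3): print(onz(c3,q3[k],.03 if k==0 else .045).round(4))
A=cv2.imread('pics/w1.png')[80:240,180:330];B=cv2.imread('pics/w3.png')[0:220,140:360]
cv2.imwrite('pics/c4.png',np.hstack([cv2.resize(A,(375,400),interpolation=2),cv2.resize(B,(400,400),interpolation=2)]))
E
```

```text
[[212.7 122.1 214.   70. ]
 [269.6  97.9 269.3  50.1]
 [306.2 194.5 305.9 149.7]
 [254.  215.2 260.8 167.3]]
fl-topL(-20,70) [0.5278 0.2092 0.0489] [0.0006 0.0006] [0.5212 0.2061 0.004 ] [0.5227 0.2129 0.004 ]
(60,70) [0.5943 0.2394 0.0066] [0. 0.] [0.5944 0.2394 0.004 ] [0.5943 0.2398 0.004 ]
(60,-70) [0.6517 0.1125 0.007 ] [0.0001 0.0001] [0.6523 0.1116 0.004 ] [0.6521 0.1121 0.004 ]
(-20,-70) [0.5842 0.0941 0.0483] [0.0043 0.0043] [0.5802 0.078  0.004 ] [0.5896 0.0844 0.004 ]
[[157.88034 164.70805]
 [248.97224 183.88869]
 [283.865    14.2168 ]] [[153.13367 109.4368 ]
 [250.      125.     ]]
[ 0.4561 -0.2565  0.0295] [0.0001 0.0001]
[ 0.5871 -0.2697  0.0677] [0.001 0.001]
topL from w2 [[197.61406 237.56395]] [ 0.50196264 -0.01657499  0.03      ]
[ 0.4561 -0.2564  0.03  ]
[ 0.5858 -0.2757  0.045 ]
[ 0.6212 -0.0631  0.045 ]
```

View pics/c4.png

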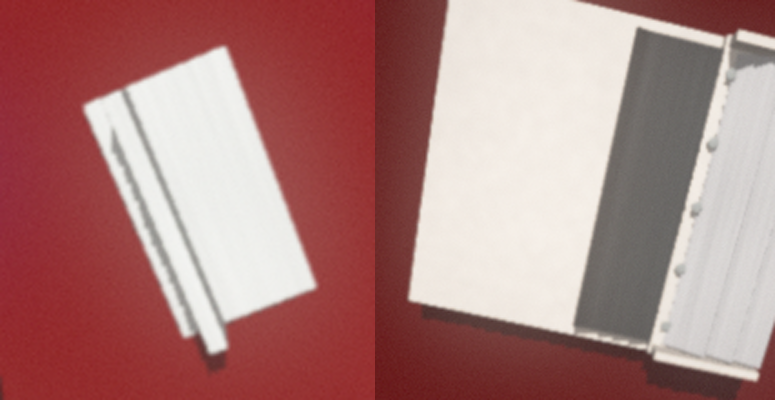

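The left crop shows the strip with a clean flange. The right crop shows the frame, with the deck's near edge and the blade's free edge straight and clear. I'll fit those two lines.

Run:
```python
from m import *
for f,rows in(('w3',range(25,155)),('w4',range(6,100))):
    im=cv2.imread(f'pics/{f}.png').astype(float);c=load(f);G=cv2.GaussianBlur(im[:,:,1],(3,3),0)
    L=[];B=[]
    for r in rows:
        row=G[r]; xs=np.arange(512)
        t=120
        k=[x for x in range(120,230) if row[x]<t<=row[x+1]]
        if not k: continue
        x=k[0]; L.append((x+(t-row[x])/(row[x+1]-row[x]),r))
        t=150
        k=[y for y in range(x+40,320) if row[y]>=t>row[y+1]]
        if k: y=k[0]; B.append((y+(row[y]-t)/(row[y]-row[y+1]),r))
    for nm,P,zs in(('deck',L,(.03,)),('blade',B,(.03,.045,.048))):
      for z in zs:
        X=np.array([onz(c,p,z)[:2] for p in P])
        vx,vy,x0,y0=cv2.fitLine(X.astype(np.float32),cv2.DIST_HUBER,0,.001,.001).ravel()
        if vy<0:vx,vy=-vx,-vy
        res=np.abs((X-[x0,y0])@[vy,-vx])
        # origin-based offset along frame x normal
        print(f,nm,z,'x-dir angle',np.degrees(np.arctan2(-vx,vy)).round(2),'normal offset',np.round(vy*x0-vx*y0,4),'res',np.median(res).round(4),len(P))
```

```text
w3 deck 0.03 x-dir angle -10.09 normal offset 0.4931 res 0.0001 130
w3 blade 0.03 x-dir angle -9.89 normal offset 0.6234 res 0.0 130
w3 blade 0.045 x-dir angle -9.89 normal offset 0.623 res 0.0 130
w3 blade 0.048 x-dir angle -9.89 normal offset 0.6229 res 0.0 130
w4 deck 0.03 x-dir angle -10.08 normal offset 0.4931 res 0.0001 94
w4 blade 0.03 x-dir angle -9.91 normal offset 0.6229 res 0.0 94
w4 blade 0.045 x-dir angle -9.91 normal offset 0.623 res 0.0 94
w4 blade 0.048 x-dir angle -9.91 normal offset 0.623 res 0.0 94
```

Measured results, all consistent with the sizes given:
- **Strip:** origin (0.5686, 0.1507), x axis at 24.4°, edge length 140.2 mm.
- **Frame:** axis at -10.0°, origin (0.5746, -0.1606). The blade lies 130 mm from the deck's near edge, as stated.
- **Mouth:** (0.604, -0.166).

Now I go above the strip.

Emit:
move_arm(
  motion=[0, 0, 0, 0.38, -0.01, 0, 1, 0, 0, 0, 0.38, -0.01, 0, 1, 0, 0, 0, 0.38, -0.01, 0, 1, 0, 0, 0, 0.38, -0.01, 0, 1, 0, 0, 0, 0.38, -0.01, 0, 1, 0, 0, 0, 0.38, -0.01, 0, 1, 0, 0, 0, 0.38, -0.01, 0, 1, 0, 0, 0, 0.38, -0.01, 0, 1, 0, 0, 0, 0.38, -0.01, 0, 1, 0, 0, 0, 0.38, -0.01, 0, 1, 0, 0, 0, 0.38, -0.01, 0, 1, 0, 0, 0, 0.38, -0.01, 0, 1],
)

```text
time: 5.43
tool_pos: [0.568, 0.1328, 0.2887]
ee_rot: [3.14, -0.001, 1.608]
wrist_force: [0.4, 0.2, -1.2]
width: 0.0942
finger_force: 0.0
```

Emit:
move_arm(
  motion=[0, 0, 0, 0.2, 0, 0.3, 1, 0, 0, -0.124, 0, 0, 0.35, 1, 0, 0, -0.124, 0, 0, 0.35, 1, 0, 0, -0.124, 0, 0, 0.35, 1, 0, 0, -0.124, 0, 0, 0.35, 1, 0, 0, 0, 0, 0, 0, 1, 0, 0, 0, 0, 0, 0, 1, 0, 0, 0, 0, 0, 0, 1],
)

```text
time: 6.1
tool_pos: [0.5698, 0.1503, 0.1204]
ee_rot: [3.137, 0.001, 1.994]
wrist_force: [-0.0, 0.3, 0.4]
width: 0.094
finger_force: 0.0
```

```bash
cat > go.py <<'E'
from h import *
import sys
x,y,z,yaw=map(float,sys.argv[1:5])
o=robot.get_obs();T=Ro.from_euler('xyz',o['ee_rot'])
G=Ro.from_euler('xyz',[np.pi,0,np.radians(yaw)])
d=T.inv().apply(np.array([x,y,z])-o['tool_pos'])
print('t',o['time'],'pos',np.round(o['tool_pos'],4),'rot',np.round(np.degrees(o['ee_rot']),2),'F',np.round(o['wrist_force'],1))
print('tool shift (units, cur axes)',(d*10).round(3),'turn units',((T.inv()*G).as_rotvec()/(np.pi/4)).round(4))
E
python3 go.py .5686 .1507 .008 114.4
```

```text
t 6.1 pos [0.5698 0.1503 0.1204] rot [1.7976e+02 5.0000e-02 1.1427e+02] F [-0.   0.3  0.4]
tool shift (units, cur axes) [ 0.009 -0.014  1.124] turn units [ 0.0053  0.0011 -0.003 ]
```

Emit:
move_arm(
  motion=[0.005, 0, -0.003, 0.01, -0.01, 0.25, 1, 0, 0, 0, 0, 0, 0.25, 1, 0, 0, 0, 0, 0, 0.25, 1, 0, 0, 0, 0, 0, 0.2, 1, 0, 0, 0, 0, 0, 0.12, 1, 0, 0, 0, 0, 0, 0.05, 1, 0, 0, 0, 0, 0, 0, 1, 0, 0, 0, 0, 0, 0, 1, 0, 0, 0, 0, 0, 0, 1],
)

```text
time: 6.85
tool_pos: [0.569, 0.1499, 0.0079]
ee_rot: [3.141, 0.001, 1.997]
wrist_force: [0.3, -0.5, -0.4]
width: 0.0943
finger_force: 0.0
```

Emit:
move_arm(
  motion=[0, 0, 0, 0, 0, 0, 0, 0, 0, 0, 0, 0, 0, 0, 0, 0, 0, 0, 0, 0, 0, 0, 0, 0, 0, 0, 0, 0, 0, 0, 0, 0, 0, 0, 0, 0, 0, 0, 0, 0, 0, 0, 0, 0, 0, 0, 0, 0, 0, 0, 0, 0, 0, 0, 0, 0],
)

```text
time: 7.52
tool_pos: [0.5672, 0.1496, 0.0054]
ee_rot: [-3.138, -0.0, 1.997]
wrist_force: [-0.1, -0.6, 0.7]
width: 0.0439
finger_force: 0.0
```

```bash
python3 go.py .5686 .1507 .008 114.4
```

```text
t 7.5167 pos [0.5672 0.1496 0.0054] rot [-1.7977e+02 -1.0000e-02  1.1444e+02] F [-0.1 -0.6  0.7]
tool shift (units, cur axes) [ 0.005  0.017 -0.026] turn units [-0.0051 -0.0001  0.0008]
```

Emit:
move_arm(
  motion=[0, 0, 0, 0, 0.01, -0.02, 0, 0, 0, 0, 0, 0, 0, 0, 0, 0, 0, 0, 0, 0, 0, 0, 0, 0, 0, 0, 0, 0, 0, 0, 0, 0, 0, 0, 0, 0, 0, 0, 0, 0, 0, 0, 0, 0, 0, 0, 0, 0, 0, 0, 0, 0, 0, 0, 0, 0, 0, 0, 0, 0, 0, 0, 0],
)

```text
time: 8.27
tool_pos: [0.5684, 0.1501, 0.0076]
ee_rot: [-3.138, -0.0, 1.997]
wrist_force: [0.0, 0.8, -0.2]
width: 0.0102
finger_force: 30.0
```

Emit:
move_arm(
  motion=[0, 0, 0, 0, 0, -0.1, 0, 0, 0, 0, 0, 0, -0.2, 0, 0, 0, 0, 0, 0, -0.25, 0, 0, 0, 0, 0, 0, -0.25, 0, 0, 0, 0, 0, 0, -0.2, 0, 0, 0, 0, 0, 0, -0.1, 0, 0, 0, 0, 0, 0, 0, 0, 0, 0, 0, 0, 0, 0, 0],
)

```text
time: 8.93
tool_pos: [0.5682, 0.1501, 0.1172]
ee_rot: [-3.137, -0.0, 1.997]
wrist_force: [-0.4, 0.2, -2.1]
width: 0.0102
finger_force: 30.0
```

Emit:
move_arm(
  motion=[0, 0, 0, -0.13, -0.082, 0, 0, 0, 0, 0, -0.26, -0.164, 0, 0, 0, 0, 0, -0.26, -0.164, 0, 0, 0, 0, 0, -0.26, -0.164, 0, 0, 0, 0, 0, -0.26, -0.164, 0, 0, 0, 0, 0, -0.26, -0.164, 0, 0, 0, 0, 0, -0.26, -0.164, 0, 0, 0, 0, 0, -0.26, -0.164, 0, 0, 0, 0, 0, -0.26, -0.164, 0, 0, 0, 0, 0, -0.26, -0.164, 0, 0, 0, 0, 0, -0.1, -0.08, 0, 0],
)

```text
time: 9.85
tool_pos: [0.5236, -0.1547, 0.1153]
ee_rot: [-3.133, -0.002, 1.994]
wrist_force: [-0.0, 0.5, -2.7]
width: 0.0097
finger_force: 30.0
```

Emit:
move_arm(
  motion=[0, 0, 0.08, 0, 0, 0, 0, 0, 0, 0.127, 0, 0, 0, 0, 0, 0, 0.127, 0, 0, 0, 0, 0, 0, 0.127, 0, 0, 0, 0, 0, 0, 0.127, 0, 0, 0, 0, 0, 0, 0.127, 0, 0, 0, 0, 0, 0, 0.05, 0, 0, 0, 0, 0, 0, 0, 0, 0, 0, 0, 0, 0, 0, 0, 0, 0, 0, 0, 0, 0, 0, 0, 0, 0],
)

```text
time: 10.68
tool_pos: [0.5252, -0.151, 0.117]
ee_rot: [-3.136, 0.001, 1.398]
wrist_force: [-0.1, -0.4, -1.8]
width: 0.0101
finger_force: 30.0
```

```bash
python3 go.py .5254 -.1519 .045 80
python3 - <<'E'
from h import *
a,_=snap('scene','s1');b,_=snap('side','d1')
A=a[150:290,170:330,::-1];B=b[110:220,180:320,::-1]
cv2.imwrite('pics/c5.png',np.hstack([cv2.resize(A,(400,350),interpolation=2),cv2.resize(B,(400,350),interpolation=2)]))
E
```

```text
t 10.6833 pos [ 0.5252 -0.151   0.117 ] rot [-1.797e+02  8.000e-02  8.009e+01] F [-0.1 -0.4 -1.8]
tool shift (units, cur axes) [-0.007  0.007  0.72 ] turn units [-0.0067  0.0018  0.002 ]
```

View pics/c5.png

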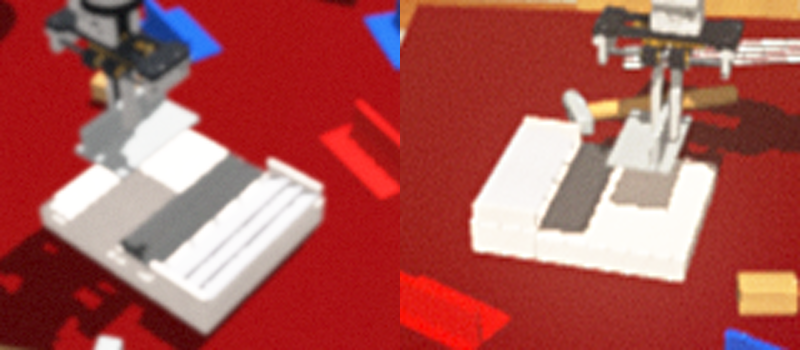

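The strip is held level over the deck, with its flange facing the blade and parallel to it. Now I lower it.

Emit:
move_arm(
  motion=[-0.006, 0, 0.002, 0, 0.01, 0.1, 0, 0, 0, 0, 0, 0, 0.2, 0, 0, 0, 0, 0, 0, 0.2, 0, 0, 0, 0, 0, 0, 0.15, 0, 0, 0, 0, 0, 0, 0.06, 0, 0, 0, 0, 0, 0, 0.03, 0, 0, 0, 0, 0, 0, 0, 0, 0, 0, 0, 0, 0, 0, 0],
)

```text
time: 11.45
tool_pos: [0.5274, -0.1521, 0.0449]
ee_rot: [3.139, 0.002, 1.395]
wrist_force: [0.2, -1.3, -1.7]
width: 0.01
finger_force: 30.0
```

Emit:
move_arm(
  motion=[0, 0, 0, 0, 0, 0.02, 0, 0, 0, 0, 0, 0, 0.02, 0, 0, 0, 0, 0, 0, 0.02, 0, 0, 0, 0, 0, 0, 0, 0, 0, 0, 0, 0, 0, 0, 0],
)

```text
time: 11.87
tool_pos: [0.5267, -0.1519, 0.0381]
ee_rot: [3.14, 0.002, 1.395]
wrist_force: [0.1, -0.7, -1.9]
width: 0.0097
finger_force: 30.0
```

```bash
python3 go.py .5254 -.1519 .0376 80
```

```text
t 11.8667 pos [ 0.5267 -0.1519  0.0381] rot [1.7992e+02 1.2000e-01 7.9930e+01] F [ 0.1 -0.7 -1.9]
tool shift (units, cur axes) [-0.002 -0.013  0.005] turn units [ 0.0018  0.0027 -0.0017]
```

Emit:
move_arm(
  motion=[0, 0, 0, 0, 0, 0.01, 0, 0, 0, 0, 0, 0, 0.01, 0, 0, 0, 0, 0, 0, 0, 0, 0, 0, 0, 0, 0, 0, 0],
)

```text
time: 12.2
tool_pos: [0.5271, -0.1521, 0.0375]
ee_rot: [3.139, 0.002, 1.395]
wrist_force: [-1.9, 0.1, 5.7]
width: 0.0097
finger_force: 30.0
```

Contact is at 5.7 N and the strip lies on the deck. The edge is about 18 mm short of the blade, so I slide it 49 mm along tool +y in stages.

Emit:
move_arm(
  motion=[0, 0, 0, 0, 0.03, 0, 0, 0, 0, 0, 0, 0.04, 0, 0, 0, 0, 0, 0, 0.04, 0, 0, 0, 0, 0, 0, 0.04, 0, 0, 0, 0, 0, 0, 0.03, 0, 0, 0, 0, 0, 0, 0, 0, 0],
)

```text
time: 12.7
tool_pos: [0.5449, -0.155, 0.0375]
ee_rot: [3.14, 0.002, 1.395]
wrist_force: [-3.5, 1.2, 6.1]
width: 0.01
finger_force: 30.0
```

```bash
python3 go.py .5749 -.1605 .0376 80;  python3 - <<'E'
from h import *
a,_=snap('scene','s2');b,_=snap('side','d2')
A=a[180:290,180:310,::-1];B=b[130:210,195:305,::-1]
cv2.imwrite('pics/c6.png',np.hstack([cv2.resize(A,(400,340),interpolation=2),cv2.resize(B,(400,340),interpolation=2)]))
E
```

```text
t 12.7 pos [ 0.5449 -0.155   0.0375] rot [1.799e+02 1.100e-01 7.994e+01] F [-3.5  1.2  6.1]
tool shift (units, cur axes) [-0.001  0.305 -0.   ] turn units [ 0.0023  0.0025 -0.0013]
```

View pics/c6.png

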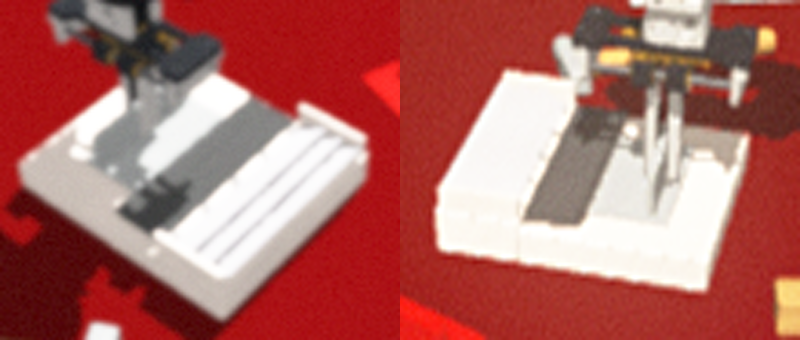

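The strip lies flat and parallel, with its edge right at the blade's free edge. Continuing the slide.

Emit:
move_arm(
  motion=[0, 0, 0, 0, 0.03, 0, 0, 0, 0, 0, 0, 0.03, 0, 0, 0, 0, 0, 0, 0.03, 0, 0, 0, 0, 0, 0, 0.03, 0, 0, 0, 0, 0, 0, 0.03, 0, 0, 0, 0, 0, 0, 0, 0, 0],
)

```text
time: 13.3
tool_pos: [0.5596, -0.1576, 0.0375]
ee_rot: [3.14, 0.002, 1.395]
wrist_force: [-2.1, 0.8, 5.6]
width: 0.01
finger_force: 30.0
```

Emit:
move_arm(
  motion=[0, 0, 0, 0, 0.03, 0, 0, 0, 0, 0, 0, 0.03, 0, 0, 0, 0, 0, 0, 0.03, 0, 0, 0, 0, 0, 0, 0.03, 0, 0, 0, 0, 0, 0, 0.03, 0, 0, 0, 0, 0, 0, 0, 0, 0, 0, 0, 0, 0, 0, 0, 0],
)

```text
time: 13.88
tool_pos: [0.5744, -0.1602, 0.0375]
ee_rot: [3.139, 0.002, 1.395]
wrist_force: [-1.8, 0.9, 5.7]
width: 0.0099
finger_force: 30.0
```

```bash
python3 go.py .5749 -.1605 .0376 80;  python3 - <<'E'
from h import *
a,_=snap('scene','s3');b,_=snap('side','d3')
A=a[180:290,180:310,::-1];B=b[130:210,195:305,::-1]
cv2.imwrite('pics/c7.png',np.hstack([cv2.resize(A,(400,340),interpolation=2),cv2.resize(B,(400,340),interpolation=2)]))
E
```

```text
t 13.8833 pos [ 0.5744 -0.1602  0.0375] rot [1.7988e+02 1.1000e-01 7.9940e+01] F [-1.8  0.9  5.7]
tool shift (units, cur axes) [-0.002  0.006 -0.001] turn units [ 0.0028  0.0024 -0.0014]
```

View pics/c7.png

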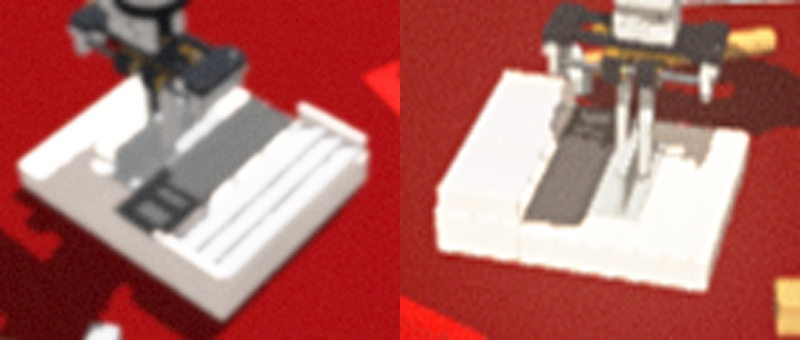

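The strip is tucked about 30 mm and the blade is still level. Next I raise the press towards 10 N.

Emit:
move_arm(
  motion=[0, 0, 0, 0, 0, 0.005, 0, 0, 0, 0, 0, 0, 0, 0, 0, 0, 0, 0, 0, 0, 0, 0, 0, 0, 0, 0, 0, 0],
)

```text
time: 14.32
tool_pos: [0.5743, -0.1602, 0.0375]
ee_rot: [3.139, 0.002, 1.395]
wrist_force: [-3.2, 0.9, 7.1]
width: 0.0096
finger_force: 30.0
```

Emit:
move_arm(
  motion=[0, 0, 0, 0, 0, 0.007, 0, 0, 0, 0, 0, 0, 0, 0, 0, 0, 0, 0, 0, 0, 0, 0, 0, 0, 0, 0, 0, 0, 0, 0, 0, 0, 0, 0, 0],
)

```text
time: 14.73
tool_pos: [0.5743, -0.1602, 0.0375]
ee_rot: [3.139, 0.002, 1.395]
wrist_force: [-4.7, 1.1, 9.9]
width: 0.0096
finger_force: 30.0
```

```bash
python3 -c "
from bench import robot
o=robot.get_obs();print(o['wrist_force'],o['tool_pos'],o['wrist_torque'])
print(robot.close_job())"
```

```text
[-4.71916791  1.06633031  9.88166642] [ 0.57433737 -0.16024399  0.03749016] [0.54071546 1.01968766 0.14232187]
the job is handed in; nothing more can be done
None
```

I handed the job in at 14.7 s: the strip lies flat on the deck with its edge tucked about 30 mm under the blade by my measurements, still gripped and pressed down with about 10 N, and the last pictures showed the blade level; hand-in returned no verdict.

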